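Mark a screw cap with the mallet-struck stamp and eject it

TASK

Mark the screw cap that lies in the marking jig: take the mallet off its stand, strike the jig's sprung stamp a quick, firm blow with it so that the die comes down firmly on the cap, let the stamp spring back up, and put the mallet back on its stand as it lay. Then swing the ejector lever all the way to its stop so that it pushes the marked cap out into the catch tray, and let the lever spring back. Leave the other things on the desk where they are.

Things in the scene. Friction and masses are not known exactly. Their poses are not given: they have to be found in the camera images.
- jig: Bench marking jig, fixed: grey base 122 x 69 mm, C-frame with its column at +x, arm and steel guide bush (32 mm across, top at 95 mm) over the cap nest. Origin on the desk, straight under nest and stamp. z up, +x to the column, +y to the catch tray, -y to the lever knob. Nest: flat floor at 20 mm height between rails and back stops (tops at 29 mm), open to +y.
- stamp: The sprung stamp: round steel striking head 30 mm across on top, dark die 19 mm across below the bush, its face 54.5 mm above the desk at rest. Slides straight down; the die meets the cap after 20.5 mm. Its spring (1 N to start it, 4.5 N at the cap) lifts it. Only a blow marks: it must move down at over 0.08 m/s (no slow push), then bear on the cap with over 3 N. Origin: the jig's, less travel.
- striker_top (a point): Centre of the upper face of the stamp's striking head, where the mallet hits: round steel, nearly flat, 30 mm across, 136 mm above the desk at rest; moves down with the stamp. The steel spring shows below it.
- cap: Red plastic screw cap, 32 mm across, 14 mm high, about 12 g; lies closed side up in the nest under the die at the start. Origin: centre of its underside, z up. Two other caps, already marked and fixed, lie in the catch tray.
- tray (a point): Centre of the inner floor (3.5 mm above the desk) of the open steel catch tray fixed to the jig's +y side, beside the nest. Inside 94 mm along the jig's x and 90 mm along its y; walls 17 mm high. Axes as jig.
- lever (a joint): Angle of the ejector lever, rad: 0 = home, 0.85 = its stop; grows counter-clockwise seen from above (the knob moves to the jig's +x, the pusher pin behind the cap to +y). Sprung: swings home by itself when let go. About 1 N at the knob to start it, 3.5 N at the stop.
- lever_knob (a point): On the axis of the lever's upright black knob, 66 mm above the desk, the height to grip or push. The knob is round, 18 to 20 mm across, from 43 to 84 mm above the desk, at the end of the flat steel lever arm, 130 mm from the pivot. At home it lies at (-26, -133) mm in the jig's x, y.
- lever_pivot (a point): Pivot of the lever (vertical axis), 40 mm above the desk, at (-45, -4) mm in the jig's x, y.
- mallet: Soft-faced mallet, 0.28 kg, mostly head. Head: upright cylinder 36 mm across, 68 mm high, aluminium, white plastic faces. Handle: level wooden bar, flat sides, 20 mm wide, 24 mm high, axis 34 mm above the lower face, out to 164 mm from the head's axis. Origin: centre of the lower (striking) face; z up, handle to -x. Grip it firmly 55 to 65 mm from the head's axis.
- mallet_handle (a point): Point on the underside of the mallet's handle, 140 mm from the head's axis, which rests in the stand's fork.
- stand: Mallet stand, fixed to the desk: black plastic base 190 x 66 mm, 10 mm high. Origin on the desk. Axes: z up, +x towards the round rubber pad for the head (75 mm from the origin), -x towards the fork for the handle (65 mm from the origin).
- stand_pad (a point): Centre of the upper face (12 mm above the desk) of the round rubber pad, 48 mm across, on which the head's lower face stands.
- stand_fork (a point): Middle of the fork's cross-bar (34 mm above the desk), on which the handle rests between two prongs that flare outwards: 26 mm apart at 34 mm height, tops 57 mm above the desk.
- usb_stick: Bystander: grey memory stick, 18 x 53 x 8 mm, lying on the desk; origin at the centre of its underside.
- beaker: Bystander: clear 250 ml beaker, 72 mm across, 94 mm high; origin at the centre of its underside.
- zip_case: Bystander: black zip case, 78 x 128 x 23 mm; origin at the centre of its underside.
Things that resemble listed ones, but are neither listed nor needed, are in the scene too. There is more than one size of the mallet; the one meant has the size given above.

How it is judged:
On the way, in this order (a step that is already met when the one before it is completed fails the run):
1. the held mallet drives the stamp down at more than 0.08 m/s (linear speed of stamp above 0.08 m/s and z of striker_top in the frame of jig between 0.117 and 0.134 m and contact force between mallet and stamp above 0.3 N and contact force between the fingers and mallet above 1 N and contact force between the arm and stamp below 0.1 N).
2. under the mallet the die bears on the cap with more than 3 N (contact force between stamp and cap above 3 N and contact force between mallet and stamp above 0.3 N and contact force between the fingers and mallet above 1 N and contact force between the arm and stamp below 0.1 N).
3. the stamp has sprung back up, the cap still in its nest (z of striker_top in the frame of jig above 0.1345 m and horizontal distance between cap and jig below 0.01 m), for 0.1 s.
4. the lever is at its stop (value of joint lever above 0.8 rad), for 0.05 s.
At the end, for the whole second after the job is handed in: The marked cap lies still in the catch tray; the mallet stands still on its stand as at first: face on the pad (within 12 mm of its centre), upright within 0.08 rad, handle in the fork (within 20 mm); the lever is home (below 0.06 rad) and the stamp is up (below 1.5 mm) (x of cap in the frame of tray between -0.048 and 0.048 m and y of cap in the frame of tray between -0.047 and 0.047 m and z of cap in the frame of tray below 0.025 m and linear speed of each of cap, mallet below 0.02 m/s and horizontal distance between mallet and stand_pad below 0.012 m and z of mallet in the frame of stand_pad between -0.005 and 0.005 m and angle between mallet's own z axis and vertical below 0.08 rad and distance between mallet_handle and stand_fork below 0.02 m and value of joint lever below 0.06 rad and z of striker_top in the frame of jig above 0.1345 m); the robot touches nothing.
It fails at once if the memory stick is moved more than 30 mm (distance of usb_stick from where it was at the start of the episode above 0.03 m).
It fails at once if the beaker is moved more than 30 mm (distance of beaker from where it was at the start of the episode above 0.03 m).
It fails at once if the zip case is moved more than 30 mm (distance of zip_case from where it was at the start of the episode above 0.03 m).
It fails at once if the mallet is let go in the air, its face more than 60 mm above the desk (height (world z) of mallet above 0.06 m and contact force between the fingers and mallet below 0.1 N).
It also fails if it takes over 56 s, if anything falls off the work surface, if the arm or the gripper's body presses on something with over 40 N, if the wrist force passes 120 N, or if a joint passes its speed limit or range.

ROBOT

A 6-joint arm with a two-finger parallel gripper is mounted at the origin on a cart in front of the work surface, level with it; the furniture and walls round the work are solid. World frame = base frame: x ahead of the robot, y to its left, z up, the work surface at z = 0. Lengths are in m, angles in rad, forces in N, time in s.
With the tool pointing down it reaches from about 0.375 to 0.9 m from the base axis. Payload 3.1 kg.
Tool frame: the origin (TCP) lies midway between the tips of the shut fingers; the grasp point (between the pads) lies 19 mm behind it; x points along the fingers, z is the direction in which the jaws open and shut, and the axes are right-handed (so a half turn about x gives the same grasp; the last joint's range is limited). The gripper opens to 85 mm and grips with 20 to 120 N. Pads are 22 mm wide; open, the fingers measure 114 mm over their backs; the gripper's body (76 mm by 85 mm) begins 54 mm behind the grasp point. The pads swing forward as they close: fully open they stand 13 mm farther back than shut.
Start: joints at [-1.468, 0.527, 1.433, -0, 1.181, -0.178], TCP at [0.173, -0.6, 0.231] pointing down, gripper open.
Joint ranges: [-3.08, 3.08], [-0.75, 2.2], [0.22, 2.44], [-1.43, 4.57], [0, 2.65], [-2.85, 2.85]. Speed limits (rad/s): [2.79, 2.79, 3.14, 3.14, 3.14, 3.14].

INTERFACE

Orientations are given as a unit quaternion [x, y, z, w].
In Python, from station import status, snapshot, camera_params, ticket gives the robot as it stands.
- The arm moves only by the tool arm_command, never from a script. Its argument "series" is a list that holds one entry, the list of rows, each a list of 4 numbers: the shift along the tool's x, y, z in mm, then the turn about the tool's x in rad. A call has 1 to 10 rows; each row shifts and turns the commanded pose from where the row before left it, along the tool's axes as they then stand; what a row does not reach is not made up. A row lasts 1/10 s, in which the tool goes at most 50 mm and 8.59 degrees, less where a joint would pass 70% of its speed; a pose out of reach is approached as far as the arm can. A call is refused whole if a number of a shift passes 50 or a number of a turn 0.15, either way. A call with a gripper value outside its range is refused whole. "jaw" is the opening in per cent of the stroke, from 0 (shut) to 100 (fully open), set as the call begins (left out, the last holds). The fingers move at their own pace and stop on an object; "force" is the grip in N (left out, the last holds). Time passes only in rows, so rows that do not move let the fingers close. It gives the time, the measured TCP pose, the force and the opening at its end, in the units of the state.
- status.sense(): the state, without advancing time (a new reading comes with each control period).
- snapshot(name): name is "scene" or "top"; returns the picture (400x640x3 uint8, red, green, blue); there is no depth.
- camera_params(name): a dict with "fovy" (degrees; the focal length in pixels is half the picture's height over the tangent of half this angle, whatever the lens; pixels are square), "cx", "cy" (the principal point, pixels), "k1" (the pictures are not rectified: a ray, as slopes to the right and down, at radius r is drawn at 1 + k1 r^2 times it, then the intrinsics apply), "extrinsics" (4x4, takes a point from camera to world coordinates). Camera axes: x right, y down, z forward; pixel columns grow to the right and rows downward; lengths in m; the calibration is good to about 2 mm. A picture is of the moment at which its call begins. camera_params takes no time and is no camera call.
- ticket.sign_off(): hands the job in, once; it reports no verdict.
The state is a dict: "t": time; "q": joint angles; "qd": joint speeds; "tau": joint torques, N m; "tcp_pos": TCP position; "tool_rot": TCP orientation; "force": force on the tool from outside, world axes, zero at the start; "ft_torque": the same for the moment, N m; "finger_gap": opening from 0.0 (shut) to 1.0 (fully open).
Only numpy, scipy, OpenCV 4.12 (cv2) and the standard library are available. Lean on these libraries where they do the work, as an engineer would, in place of code of your own. Each camera call takes 0.05 s, during which the arm holds its last target. There are 200 camera calls.

## Working session

There is one attempt and no reset: what is moved stays moved. The work goes in short steps, Python scripts to look and compute and a tool call to move; the robot and the scene stay as the last step left them, time stands still between calls to the robot, and variables do not carry over. Pictures are saved under pics/ and viewed, about 8 in all and at most 12, crops included, and the job is handed in when it is done.

Besides the shell and the picture viewer there is one more tool, called in YAML: its name, and indented under it one key for each argument. arm_command: Moves the arm, as the interface text tells. Its arguments: {"type":"object","properties":{"series":{"type":"array"},"jaw":{"type":"number"},"force":{"type":"number"}},"required":["series"]}

```bash
mkdir -p pics
cat > h.py <<'E'
import numpy as np, cv2
from station import status, snapshot, camera_params, ticket
def K(n):
    c=camera_params(n); f=200/np.tan(np.radians(c["fovy"])/2)
    return c,f,np.array(c["extrinsics"])
def px(n,P):
    c,f,E=K(n); p=(np.linalg.inv(E)@np.c_[np.atleast_2d(P),np.ones(len(np.atleast_2d(P)))].T)[:3]
    s=p[:2]/p[2]; s=s*(1+c["k1"]*(s**2).sum(0)); return (s*f+np.array([[c["cx"]],[c["cy"]]])).T
def ray(n,uv):
    c,f,E=K(n); d=(np.array(uv,float)-[c["cx"],c["cy"]])/f; s=d.copy()
    for _ in range(20): s=d/(1+c["k1"]*(s@s))
    return E[:3,3],E[:3,:3]@np.r_[s,1]
def at(n,uv,z):
    o,d=ray(n,uv); return o+d*(z-o[2])/d[2]
def save(n,f,crop=None,k=1):
    im=snapshot(n)[:,:,::-1]
    if crop: x,y,w,h=crop; im=im[y:y+h,x:x+w]
    cv2.imwrite("pics/"+f,cv2.resize(im,None,fx=k,fy=k,interpolation=cv2.INTER_CUBIC))
E
python3 - <<'E'
from h import *
save("scene","s0.png",None,1.25); save("top","t0.png",None,1.25)
for n in("scene","top"): print(camera_params(n))
s=status.sense(); print(s["t"],s["tcp_pos"],s["tool_rot"],s["force"])
E
```

```text
{'fovy': 45.25032780623371, 'cx': 311.8734513331742, 'cy': 192.913997621278, 'k1': -0.11429056179374868, 'extrinsics': array([[-0.90281994, -0.23964601,  0.35705173, -0.02704161],
       [-0.42965   ,  0.53708267, -0.72590846,  1.02746941],
       [-0.01780523, -0.80877191, -0.58785285,  1.10231035],
       [ 0.        ,  0.        ,  0.        ,  1.        ]])}
{'fovy': 51.86163624022002, 'cx': 314.3165849522752, 'cy': 196.6188592411127, 'k1': 0.034947808093009826, 'extrinsics': array([[ 3.39150038e-04, -9.96065756e-01,  8.86165565e-02,
         4.51036173e-01],
       [-9.99858508e-01, -1.82812917e-03, -1.67218731e-02,
        -2.01802626e-01],
       [ 1.68180877e-02, -8.85983467e-02, -9.95925441e-01,
         1.51399373e+00],
       [ 0.00000000e+00,  0.00000000e+00,  0.00000000e+00,
         1.00000000e+00]])}
0.1 [ 0.17314708 -0.59985104  0.23038074] [ 0.42564241  0.56554824 -0.42458395  0.56454602] [-0.17645653  0.25895023  0.39359477]
```

View pics/s0.png

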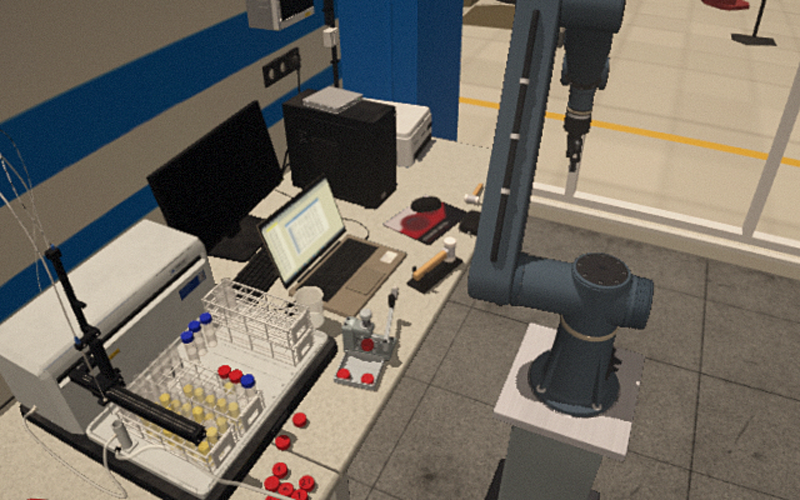

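View pics/t0.png

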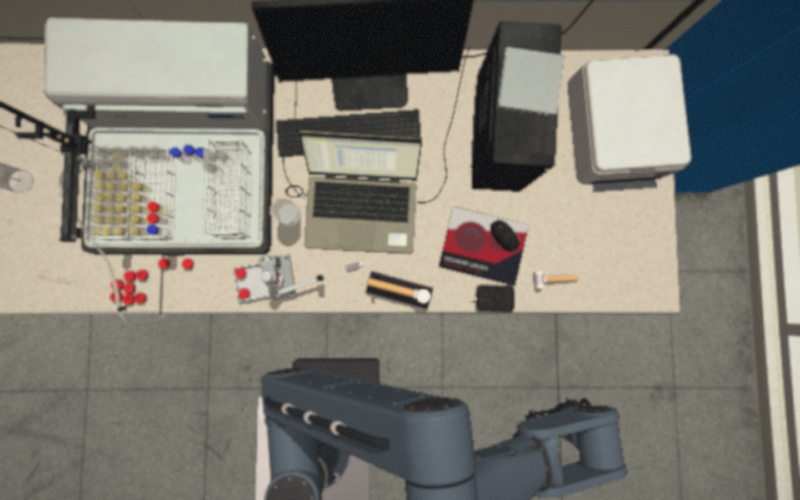

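Scene: jig at about (365,340), the mallet on its stand at (435,262), and another mallet at (472,195). Top: jig at (275,277), lever knob at (320,278), stand mallet at (400,290), and a smaller loose hammer at (555,280). The stand mallet fits the description because it rests on a black base with a white face. I'll enlarge both views to confirm.

Run:
```python
from h import *
t=snapshot("top")[:,:,::-1]; s=snapshot("scene")[:,:,::-1]
def c(im,x,y,w,h,k): return cv2.resize(im[y:y+h,x:x+w],None,fx=k,fy=k,interpolation=cv2.INTER_CUBIC)
a=c(t,180,195,160,60,5)
cv2.imwrite("pics/t1.png",a)
cv2.imwrite("pics/s1.png",c(s,255,180,130,120,5))
# other mallet and candidates
print(at("top",(340,237),.08),at("top",(275/1.25,277/1.25),.1))
```

```text
[ 0.43802722 -0.31511997  0.08      ] [0.49065346 0.09641364 0.1       ]
```

View pics/t1.png

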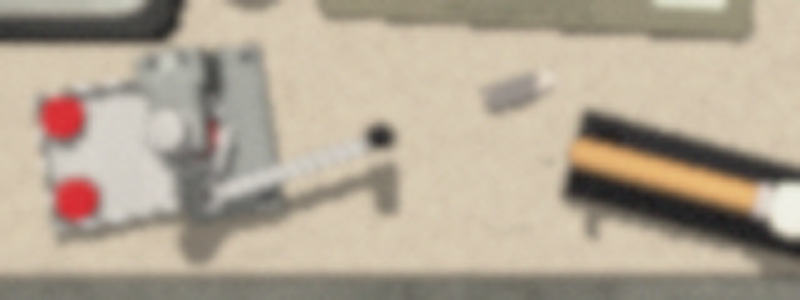

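View pics/s1.png

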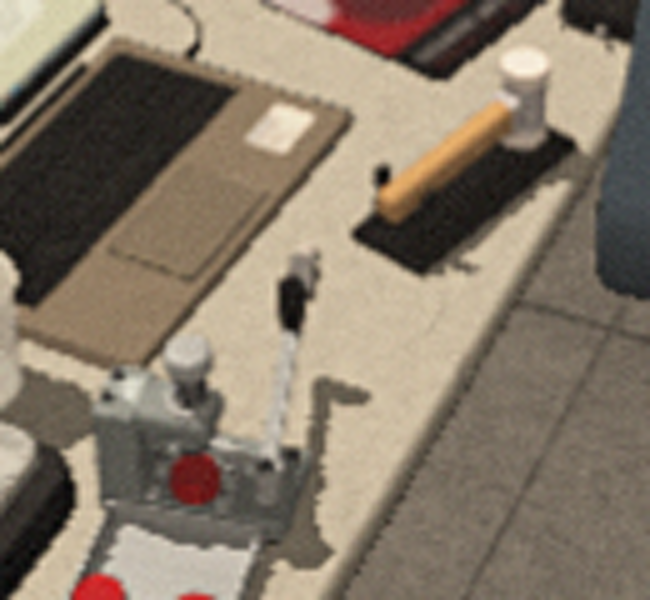

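Top crop: striker head (168,130), knob (380,135), mallet head (795,212), handle end (573,152), memory stick (515,92). Scene crop: striker (190,348), knob top (292,284), head top (525,62). The stand mallet has the large white-faced head, so it's the one meant. Next I'll fit the poses using both views.

Run:
```python
from h import *
from scipy.optimize import least_squares as LS
T=lambda u,v:("top",np.array([180+(u+.5)/5-.5,195+(v+.5)/5-.5]))
S=lambda u,v:("scene",np.array([255+(u+.5)/5-.5,180+(v+.5)/5-.5]))
def tri(A,B):
    o1,d1=ray(*A);o2,d2=ray(*B);t=np.linalg.lstsq(np.c_[d1,-d2],o2-o1,rcond=None)[0]
    return (o1+d1*t[0]+o2+d2*t[1])/2,np.linalg.norm(o1+d1*t[0]-o2-d2*t[1])
P={"striker":(T(168,130),S(190,348),.136),"knob":(T(380,134),S(292,282),.084),"head":(T(795,212),S(525,60),.08)}
for k,(a,b,z) in P.items(): print(k,"top",at(*a,z).round(4),"scene",at(*b,z).round(4),"tri",tri(a,b)[0].round(4))
print("handle end",at(*T(573,152),.058),at(*S(392,195),.058))
print("standcorners",at(*T(588,112),.01),at(*T(566,200),.01))
w=at(*T(40,97),.017)-at(*T(58,238),.017);print("tray w",w,np.hypot(*w[:2]),np.arctan2(w[1],w[0]))
print("traycaps",at(*T(63,118),.018),at(*T(76,200),.018))
print("usb",at(*T(515,92),.008))
```

```text
striker top [0.493  0.1113 0.136 ] scene [0.4903 0.1131 0.136 ] tri [0.4922 0.1114 0.134 ]
knob top [ 0.4918 -0.0226  0.084 ] scene [ 0.4869 -0.0187  0.084 ] tri [ 0.4905 -0.0226  0.0797]
head top [ 0.438  -0.3103  0.08  ] scene [ 0.4391 -0.3129  0.08  ] tri [ 0.4381 -0.3101  0.0822]
handle end [ 0.47991121 -0.15528531  0.058     ] [ 0.47606477 -0.1558484   0.058     ]
standcorners [ 0.51001425 -0.16455744  0.01      ] [ 0.44603587 -0.14883658  0.01      ]
tray w [0.10117829 0.01570718 0.        ] 0.10239024170641202 0.15401322749449659
traycaps [0.50521895 0.21342349 0.018     ] [0.44634783 0.20253849 0.018     ]
usb [ 0.52467197 -0.11108432  0.008     ]
```

```bash
cat >> h.py <<'E'
from scipy.spatial.transform import Rotation as Ro
def go(target,zang=None):
    "print tool-frame shift (mm) and turn to bring tool z to world angle zang (deg, mod 180); shift in present axes"
    s=status.sense(); R=Ro.from_quat(s["tool_rot"]).as_matrix()
    print("t",round(s["t"],2),"tcp",np.round(s["tcp_pos"],4),"F",np.round(s["force"],1),"gap",round(float(s["finger_gap"]),3),"q6",round(s["q"][5],2))
    print("axes x,y,z:",R.T.round(3).tolist())
    print("shift mm",(R.T@(np.array(target)-s["tcp_pos"])*1000).round(1))
    if zang is not None:
        a=np.degrees(np.arctan2(R[1,2],R[0,2])); d=(zang-a+90)%180-90
        print("z at",a.round(1),"turn about tool x (down):",np.radians(-d).round(3))
E
python3 - <<'E'
from h import *
go([.453,-.253,.13],75.8-90)
E
```

```text
t 0.2 tcp [ 0.1732 -0.6001  0.2307] F [ 0.9 -0.1 -0.1] gap 0.998 q6 -0.18
axes x,y,z: [[-0.0, 0.001, -1.0], [0.961, 0.277, 0.0], [0.277, -0.961, -0.001]]
shift mm [ 101.1  365.  -255.8]
z at -73.9 turn about tool x (down): -1.042
```

arm_command:
  series:
    - [[0,36,-25,0],[0,37,-26,0],[0,36,-25,0],[0,37,-26,0],[0,36,-26,0],[0,37,-25,0],[0,36,-26,0],[0,37,-26,0],[0,36,-25,0],[0,37,-26,0]]
  jaw: 100
  force: 120

```text
t: 1.2
tcp_pos: [0.4539, -0.2519, 0.2314]
tool_rot: [0.425, 0.565, -0.425, 0.565]
force: [1.1, -0.8, -0.1]
finger_gap: 0.997
```

arm_command:
  series:
    - [[0,0,0,-0.149],[5,0,0,-0.149],[10,0,0,-0.149],[15,0,0,-0.149],[20,0,0,-0.149],[20,0,0,-0.149],[20,0,0,-0.148],[10,0,0,0],[0,0,0,0]]

```text
t: 2.1
tcp_pos: [0.4522, -0.2527, 0.13]
tool_rot: [0.089, 0.703, -0.088, 0.701]
force: [0.3, 0.2, 0.0]
finger_gap: 0.999
```

Run:
```python
from h import *
go([.453,-.253,.026],75.8-90)
save("top","t2.png",(270,190,100,75),8)
```

```text
t 2.1 tcp [ 0.4522 -0.2527  0.13  ] F [0.3 0.2 0. ] gap 0.999 q6 -0.47
axes x,y,z: [[-0.003, 0.002, -1.0], [0.248, 0.969, 0.002], [0.969, -0.248, -0.003]]
shift mm [104.   -0.2   1.2]
z at -14.4 turn about tool x (down): -0.003
```

View pics/t2.png

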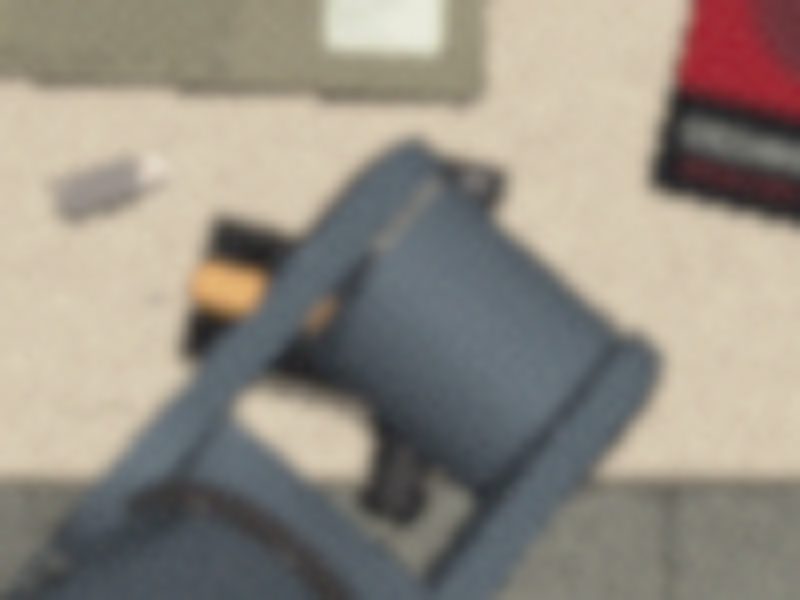

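The view shows the fingers straddling the handle, at crop (475,185) and (395,485). Descending and gripping.

arm_command:
  series:
    - [[20,0,0,0],[20,0,0,0],[20,0,0,0],[20,0,0,0],[16,0,0,0],[8,0,0,0],[0,0,0,0]]

```text
t: 2.85
tcp_pos: [0.4531, -0.2535, 0.0272]
tool_rot: [0.088, 0.702, -0.088, 0.702]
force: [-1.0, 0.2, 0.3]
finger_gap: 1.001
```

arm_command:
  series:
    - [[0,0,0,0],[0,0,0,0],[0,0,0,0],[0,0,0,0],[0,0,0,0],[0,0,0,0],[0,0,0,0],[0,0,0,0]]
  jaw: 0
  force: 120

```text
t: 3.65
tcp_pos: [0.4532, -0.2535, 0.0281]
tool_rot: [0.088, 0.701, -0.088, 0.702]
force: [-1.0, 0.2, 4.9]
finger_gap: 0.215
```

arm_command:
  series:
    - [[-5,0,0,0],[-10,0,0,0],[-20,0,0,0],[-30,0,0,0],[-40,0,0,0],[-40,0,0,0],[-35,0,0,0],[0,0,0,0],[0,0,0,0]]

```text
t: 4.55
tcp_pos: [0.4527, -0.2531, 0.208]
tool_rot: [0.087, 0.701, -0.088, 0.702]
force: [0.1, 0.3, -4.1]
finger_gap: 0.217
```

Run:
```python
from h import *
go([.507,.170,.24],75.8-90)
save("scene","s2.png",(300,120,120,100),6)
```

```text
t 4.55 tcp [ 0.4527 -0.2531  0.208 ] F [ 0.1  0.3 -4.1] gap 0.217 q6 -0.48
axes x,y,z: [[0.001, -0.001, -1.0], [0.245, 0.969, -0.0], [0.969, -0.245, 0.001]]
shift mm [-32.2 423.4 -51.2]
z at -14.2 turn about tool x (down): -0.0
```

View pics/s2.png

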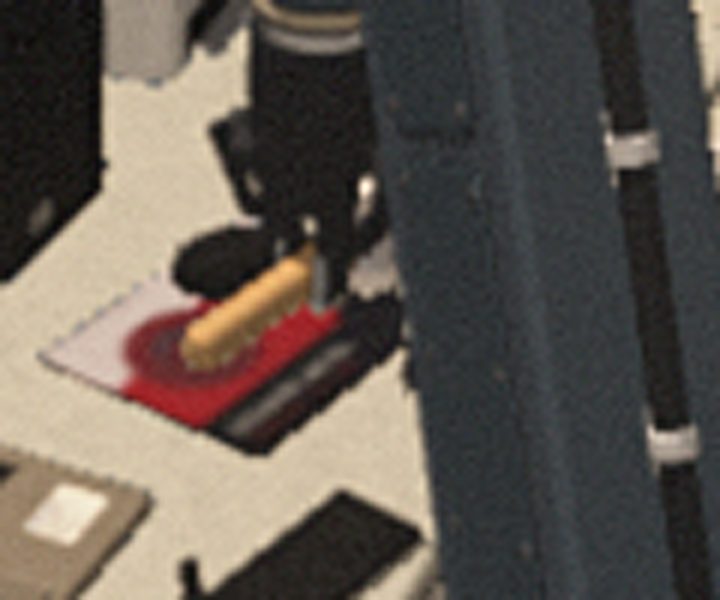

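arm_command:
  series:
    - [[0,15,-3,0],[0,30,-4,0],[0,45,-5,0],[0,45,-5,0],[0,45,-6,0],[0,45,-6,0],[0,45,-5,0],[0,45,-5,0],[0,45,-5,0],[0,30,-4,0]]

```text
t: 5.6
tcp_pos: [0.5002, 0.1402, 0.2054]
tool_rot: [0.087, 0.703, -0.087, 0.7]
force: [0.4, -1.0, -1.5]
finger_gap: 0.217
```

arm_command:
  series:
    - [[0,20,-2,0],[0,10,-1,0],[0,3,0,0],[0,0,0,0],[0,0,0,0]]

```text
t: 6.1
tcp_pos: [0.507, 0.1683, 0.2069]
tool_rot: [0.088, 0.702, -0.088, 0.701]
force: [-0.5, 0.5, -1.9]
finger_gap: 0.214
```

Run:
```python
from h import *
go([.5074,.1693,.170],75.8-90)
save("scene","s3.png",(250,160,120,120),5)
s=status.sense();p=np.array(s["tcp_pos"])
d=p-[.4532,-.2535,.0281]
for n,P in (("headtop",[.438,-.311,.08]),("facec",[.438,-.311,.012]),("handle end top",[.479,-.154,.058])): print(n,(px("scene",P+d)-[250,160])*5)
print("striker",(px("scene",[.4922,.1118,.136])-[250,160])*5)
```

```text
t 6.1 tcp [0.507  0.1683 0.2069] F [-0.5  0.5 -1.9] gap 0.214 q6 0.36
axes x,y,z: [[-0.001, -0.001, -1.0], [0.247, 0.969, -0.001], [0.969, -0.247, -0.001]]
shift mm [36.9  1.1  0.2]
z at -14.3 turn about tool x (down): -0.001
headtop [[203.22498498 280.86650593]]
facec [[208.4368013  372.51742206]]
handle end top [[ -1.115334   463.50433831]]
striker [[211.13864658 443.7570176 ]]
```

View pics/s3.png

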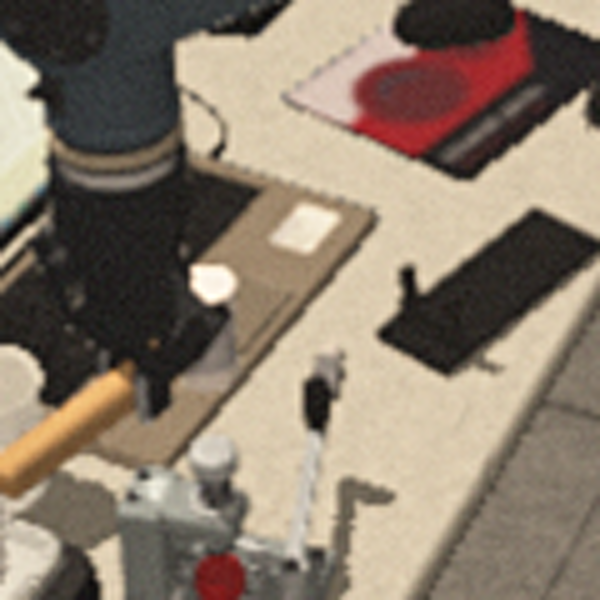

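Handle, head top (213,285) and striker (213,445) line up in the scene view, within about 2 mm of the prediction. Lowering, then striking.

arm_command:
  series:
    - [[15,0,0,0],[15,0,0,0],[6,1,0,0],[0,0,0,0],[0,0,0,0]]

```text
t: 6.65
tcp_pos: [0.5081, 0.1698, 0.1717]
tool_rot: [0.088, 0.701, -0.088, 0.702]
force: [-0.0, -0.7, -2.5]
finger_gap: 0.213
```

arm_command:
  series:
    - [[20,0,0,0],[21,0,0,0]]

```text
t: 6.85
tcp_pos: [0.5103, 0.1704, 0.132]
tool_rot: [0.088, 0.699, -0.087, 0.704]
force: [1.8, 1.1, 2.5]
finger_gap: 0.211
```

arm_command:
  series:
    - [[4,0,0,0]]

```text
t: 6.95
tcp_pos: [0.5097, 0.1705, 0.1279]
tool_rot: [0.088, 0.7, -0.087, 0.703]
force: [-1.9, 3.4, 23.5]
finger_gap: 0.216
```

The die bore on the cap with about 20 N net. Lifting off.

arm_command:
  series:
    - [[-20,0,0,0],[-25,0,0,0],[-25,0,0,0],[-10,0,0,0],[0,0,0,0],[0,0,0,0]]

```text
t: 7.55
tcp_pos: [0.5071, 0.1701, 0.2059]
tool_rot: [0.087, 0.702, -0.088, 0.701]
force: [0.3, -0.1, -1.6]
finger_gap: 0.213
```

Run:
```python
from h import *
go([.4532,-.2535,.208],75.8-90)
save("scene","s4.png",(250,160,120,120),5)
```

```text
t 7.55 tcp [0.5071 0.1701 0.2059] F [ 0.3 -0.1 -1.6] gap 0.213 q6 0.36
axes x,y,z: [[-0.001, -0.0, -1.0], [0.246, 0.969, -0.0], [0.969, -0.246, -0.001]]
shift mm [  -2.  -423.8   51.8]
z at -14.2 turn about tool x (down): -0.0
```

View pics/s4.png

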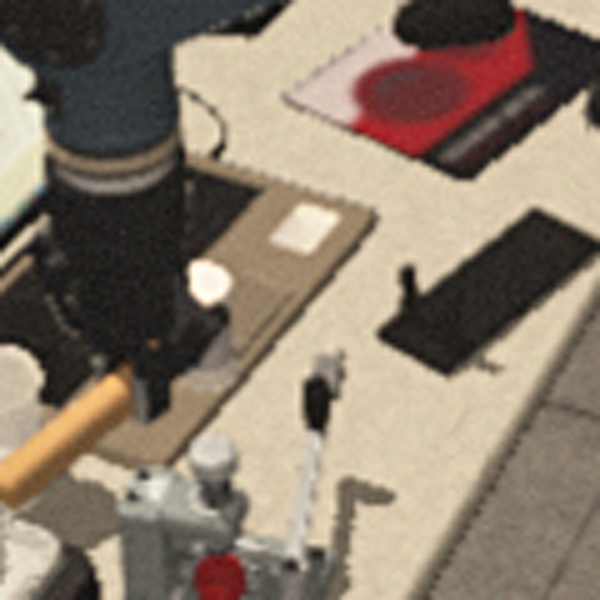

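The stamp is back up and the cap is still in its nest (220,577). The mallet has pitched a few hundredths of a rad in the grip, and the fork will level it. Returning to the stand.

arm_command:
  series:
    - [[0,-15,3,0],[0,-30,4,0],[0,-45,5,0],[0,-45,5,0],[0,-45,6,0],[0,-45,6,0],[0,-45,5,0],[0,-45,6,0],[0,-45,5,0],[0,-30,4,0]]

```text
t: 8.6
tcp_pos: [0.4578, -0.2234, 0.2053]
tool_rot: [0.088, 0.702, -0.088, 0.701]
force: [0.7, 1.0, -2.5]
finger_gap: 0.212
```

arm_command:
  series:
    - [[0,-20,2,0],[0,-10,1,0],[0,-4,0,0],[0,0,0,0],[0,0,0,0],[0,0,0,0]]

```text
t: 9.2
tcp_pos: [0.454, -0.2524, 0.2063]
tool_rot: [0.087, 0.702, -0.087, 0.702]
force: [0.1, 0.2, -1.8]
finger_gap: 0.216
```

Run:
```python
from h import *
go([.4532,-.2535,.0281],75.8-90)
```

```text
t 9.2 tcp [ 0.454  -0.2524  0.2063] F [ 0.1  0.2 -1.8] gap 0.216 q6 -0.48
axes x,y,z: [[-0.0, 0.001, -1.0], [0.244, 0.97, 0.0], [0.97, -0.244, -0.001]]
shift mm [178.2  -1.4  -0.4]
z at -14.1 turn about tool x (down): 0.001
```

arm_command:
  series:
    - [[25,-1,0,0],[30,0,0,0],[30,0,0,0],[30,0,0,0],[20,0,0,0],[15,0,0,0],[10,0,0,0],[0,0,0,0]]

```text
t: 10.0
tcp_pos: [0.4535, -0.2537, 0.0454]
tool_rot: [0.088, 0.702, -0.087, 0.701]
force: [-0.5, 1.0, -2.3]
finger_gap: 0.215
```

arm_command:
  series:
    - [[4,0,0,0],[4,0,0,0],[3,0,0,0],[2,0,0,0],[0,0,0,0]]

```text
t: 10.5
tcp_pos: [0.4536, -0.2546, 0.0333]
tool_rot: [0.088, 0.702, -0.087, 0.702]
force: [-0.2, 0.3, -2.8]
finger_gap: 0.214
```

arm_command:
  series:
    - [[2,0,0,0],[2,0,0,0],[1,0,0,0],[0,0,0,0]]

```text
t: 10.9
tcp_pos: [0.4541, -0.2553, 0.0294]
tool_rot: [0.087, 0.701, -0.088, 0.702]
force: [-0.6, -2.3, 7.0]
finger_gap: 0.216
```

arm_command:
  series:
    - [[0,0,0,0],[0,0,0,0],[0,0,0,0]]
  force: 20

```text
t: 11.2
tcp_pos: [0.4541, -0.2553, 0.0294]
tool_rot: [0.087, 0.701, -0.088, 0.702]
force: [-1.8, -1.5, 7.0]
finger_gap: 0.217
```

arm_command:
  series:
    - [[0,0,0,0],[0,0,0,0],[0,0,0,0],[0,0,0,0],[0,0,0,0],[0,0,0,0]]
  jaw: 100

```text
t: 11.8
tcp_pos: [0.4537, -0.2545, 0.0282]
tool_rot: [0.087, 0.702, -0.087, 0.702]
force: [0.5, 0.2, -1.1]
finger_gap: 0.998
```

arm_command:
  series:
    - [[-10,0,0,0],[-20,0,0,0],[-30,0,0,0],[-40,0,0,0],[-40,0,0,0],[-30,0,0,0],[0,0,0,0]]

```text
t: 12.5
tcp_pos: [0.456, -0.2564, 0.2034]
tool_rot: [0.085, 0.699, -0.09, 0.705]
force: [-0.2, -0.4, -0.5]
finger_gap: 1.0
```

Run:
```python
from h import *
go([.46,-.06,.2],0)
```

```text
t 12.5 tcp [ 0.456  -0.2564  0.2034] F [-0.2 -0.4 -0.5] gap 1.0 q6 -0.48
axes x,y,z: [[0.008, -0.007, -1.0], [0.245, 0.969, -0.005], [0.969, -0.245, 0.01]]
shift mm [  2.  191.4 -44.3]
z at -14.2 turn about tool x (down): -0.248
```

Run:
```python
from h import *
t=snapshot("top")[:,:,::-1]; s=snapshot("scene")[:,:,::-1]
def c(im,x,y,w,h,k): return cv2.resize(im[y:y+h,x:x+w],None,fx=k,fy=k,interpolation=cv2.INTER_CUBIC)
a=c(t,200,150,160,100,5); b=c(s,235,200,80,50,5); 
cv2.imwrite("pics/t5.png",np.vstack([a[:330],np.hstack([b,c(s,315,170,80,50,5)])[:250]]) if 0 else a)
cv2.imwrite("pics/s5.png",c(s,235,175,150,100,5))
```

```text
(no output)
```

View pics/t5.png

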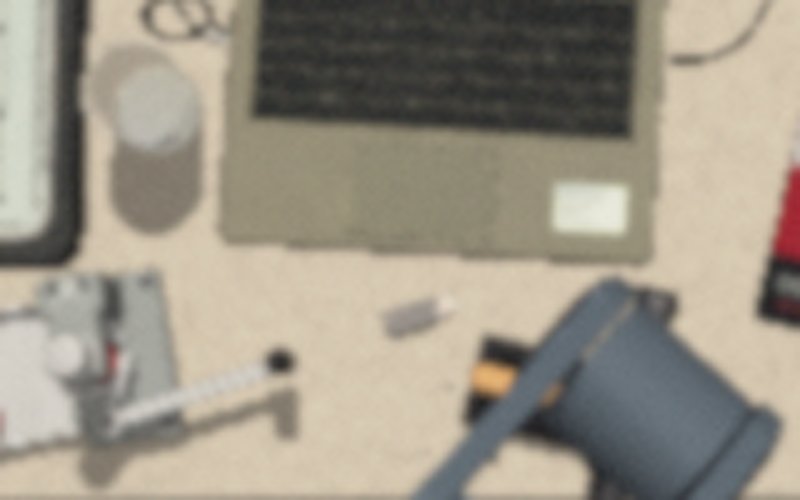

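View pics/s5.png

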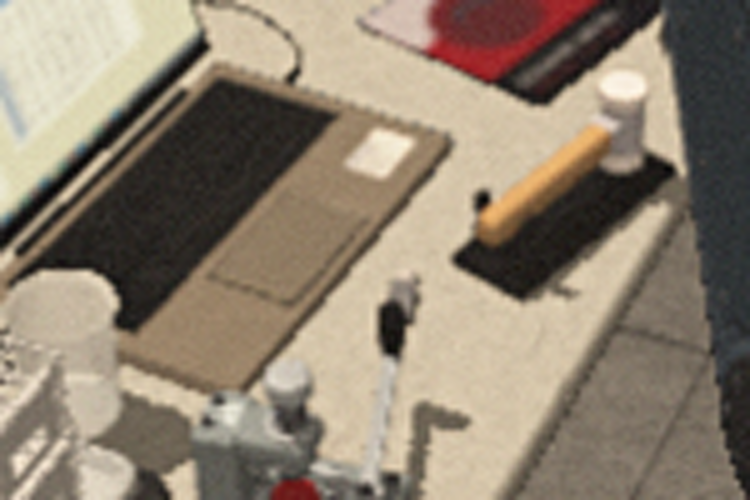

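Run:
```python
from h import *
for z in(0,.05,.094): print(z,at("top",(200+158/5,150+108/5),z).round(3),at("top",(200+155/5,150+190/5),z).round(3),at("scene",(235+62/5,175+297/5),z).round(3))
print("laptop edge",at("top",(200+400/5,150+250/5),.015))
# mallet check vs first
print("head",at("top",(180+795/5,195+212/5),.08), at("scene",(235+623/5,175+86/5),.08))
print(px("scene",[[.4922,.1118,.136]])*5-[235*5,175*5])
go([.46,-.06,.2],0)
```

```text
0 [0.678 0.079 0.   ] [0.617 0.08  0.   ] [ 0.743 -0.017  0.   ]
0.05 [0.671 0.069 0.05 ] [0.612 0.071 0.05 ] [0.708 0.03  0.05 ]
0.094 [0.664 0.061 0.094] [0.607 0.062 0.094] [0.677 0.072 0.094]
laptop edge [ 0.57179359 -0.10168346  0.015     ]
head [ 0.43664389 -0.31163714  0.08      ] [ 0.43773472 -0.30942358  0.08      ]
[[286.13864658 368.7570176 ]]
t 12.6 tcp [ 0.4538 -0.2546  0.1994] F [-0.7 -0.2  0.1] gap 0.998 q6 -0.48
axes x,y,z: [[0.002, -0.001, -1.0], [0.245, 0.969, -0.001], [0.969, -0.245, 0.002]]
shift mm [ -0.9 190.1 -41.7]
z at -14.2 turn about tool x (down): -0.248
```

Scene: the mallet lies on its stand, head (623,86) and handle over the fork (485,235), and the stamp is up (288,378). The beaker is about 10 cm from the knob's stop position, so it is clear. Next I'll cage the lever knob between half-open fingers.

arm_command:
  series:
    - [[0,0,0,-0.145],[0,0,0,-0.145],[0,0,0,-0.145],[0,0,0,-0.145],[0,0,0,0],[0,0,0,0]]
  jaw: 42

```text
t: 13.2
tcp_pos: [0.453, -0.254, 0.1971]
tool_rot: [-0.115, 0.698, 0.117, 0.697]
force: [-0.2, 1.1, -0.0]
finger_gap: 0.424
```

Run:
```python
from h import *
go([.4905,-.0215,.16],19)
```

```text
t 13.2 tcp [ 0.453  -0.254   0.1971] F [-0.2  1.1 -0. ] gap 0.424 q6 -1.06
axes x,y,z: [[-0.002, 0.002, -1.0], [-0.323, 0.946, 0.003], [0.946, 0.323, -0.001]]
shift mm [ 37.5 207.8 110.6]
z at 18.8 turn about tool x (down): -0.003
```

arm_command:
  series:
    - [[0,30,16,0],[0,40,21,0],[5,40,21,0],[10,40,22,0],[10,35,18,0],[10,20,11,0],[3,3,2,0],[0,0,0,0],[0,0,0,0]]

```text
t: 14.1
tcp_pos: [0.4911, -0.0227, 0.1604]
tool_rot: [-0.117, 0.697, 0.116, 0.698]
force: [-0.6, -0.2, 0.5]
finger_gap: 0.417
```

Run:
```python
from h import *
go([.4905,-.0215,.05],19)
save("scene","s6.png",(250,150,120,110),6)
```

```text
t 14.1 tcp [ 0.4911 -0.0227  0.1604] F [-0.6 -0.2  0.5] gap 0.417 q6 -0.6
axes x,y,z: [[0.0, -0.0, -1.0], [-0.325, 0.946, -0.001], [0.946, 0.325, 0.0]]
shift mm [110.4   1.4  -0.2]
z at 18.9 turn about tool x (down): -0.001
```

View pics/s6.png

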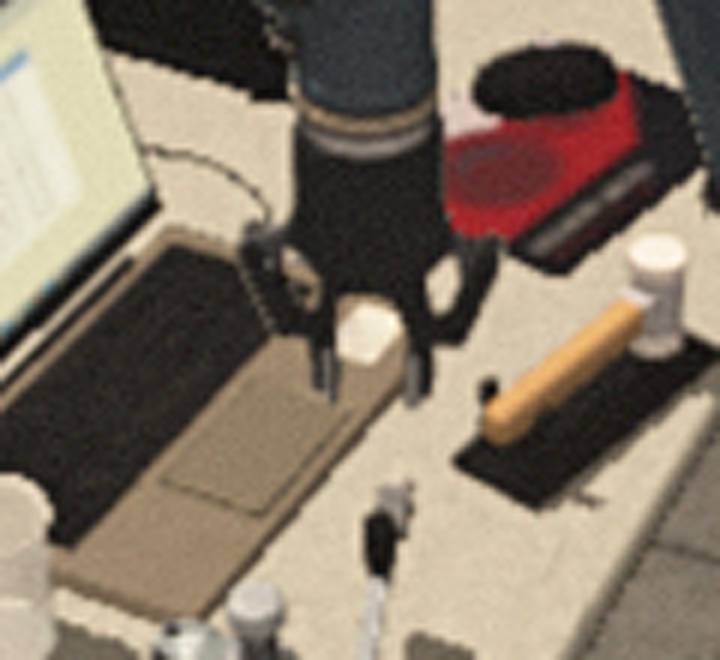

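The fingers (325,390) and (415,395) stand above the knob (380,515), the mallet sits correctly on its stand, and nothing is in the way. Descending over the knob.

arm_command:
  series:
    - [[20,0,0,0],[25,0,0,0],[25,0,0,0],[20,0,0,0],[12,0,0,0],[8,0,0,0],[0,0,0,0]]

```text
t: 14.85
tcp_pos: [0.4907, -0.0223, 0.0499]
tool_rot: [-0.116, 0.698, 0.117, 0.697]
force: [-0.1, -1.4, -0.4]
finger_gap: 0.42
```

arm_command:
  series:
    - [[0,0,4,0],[0,0,4,0],[0,0.6,12.2,-0.094],[0,0.6,12.2,-0.094],[0,0.6,12.2,-0.094],[0,0.6,12.2,-0.094],[0,0.6,12.2,-0.094],[0,0,0,0]]

```text
t: 15.65
tcp_pos: [0.5499, 0.0144, 0.0509]
tool_rot: [-0.277, 0.651, 0.276, 0.651]
force: [-1.8, -1.1, 0.3]
finger_gap: 0.422
```

Run:
```python
from h import *
go([.569,.051,.05],19+48.7)
```

```text
t 15.65 tcp [0.5499 0.0144 0.0509] F [-1.8 -1.1  0.3] gap 0.422 q6 -0.98
axes x,y,z: [[0.0, -0.0, -1.0], [-0.72, 0.694, -0.0], [0.694, 0.72, 0.0]]
shift mm [ 0.9 11.7 39.6]
z at 46.1 turn about tool x (down): -0.378
```

arm_command:
  series:
    - [[0,0.6,12.2,-0.094],[0,0.6,12.2,-0.094],[0,0.6,10,-0.094],[0,0,0,0]]

```text
t: 16.05
tcp_pos: [0.5689, 0.0416, 0.0506]
tool_rot: [-0.365, 0.606, 0.365, 0.605]
force: [-2.6, -0.7, 0.8]
finger_gap: 0.422
```

arm_command:
  series:
    - [[0,0.5,4,-0.04],[0,0,0,0]]

```text
t: 16.25
tcp_pos: [0.5701, 0.0446, 0.0505]
tool_rot: [-0.376, 0.599, 0.376, 0.598]
force: [-2.4, -2.1, 0.2]
finger_gap: 0.42
```

arm_command:
  series:
    - [[0,0.2,3,-0.03],[0,0.2,3,-0.03],[0,0,0,0]]

```text
t: 16.55
tcp_pos: [0.5731, 0.0507, 0.0504]
tool_rot: [-0.395, 0.587, 0.395, 0.587]
force: [-3.3, -2.3, 0.7]
finger_gap: 0.419
```

arm_command:
  series:
    - [[0,0.2,3,-0.02],[0,0,0,0]]

```text
t: 16.75
tcp_pos: [0.5744, 0.0536, 0.0504]
tool_rot: [-0.401, 0.583, 0.4, 0.583]
force: [-3.0, -1.2, 0.3]
finger_gap: 0.418
```

arm_command:
  series:
    - [[0,0.3,3,-0.02],[0,0.3,2,-0.02],[0,0,0,0]]

```text
t: 17.05
tcp_pos: [0.5758, 0.0582, 0.0504]
tool_rot: [-0.413, 0.574, 0.412, 0.575]
force: [-1.3, -4.6, -0.3]
finger_gap: 0.42
```

arm_command:
  series:
    - [[0,0.3,3,-0.01],[0,0,0,0]]

```text
t: 17.25
tcp_pos: [0.5761, 0.0593, 0.0503]
tool_rot: [-0.417, 0.573, 0.415, 0.571]
force: [-2.6, -10.7, 0.5]
finger_gap: 0.424
```

The force jumped to 11 N with little motion, so the lever is at its stop. Holding briefly, then riding it home.

arm_command:
  series:
    - [[0,0,0,0],[0,0,0,0]]

```text
t: 17.45
tcp_pos: [0.5761, 0.0592, 0.0503]
tool_rot: [-0.416, 0.573, 0.414, 0.572]
force: [-3.7, -9.7, 1.1]
finger_gap: 0.417
```

arm_command:
  series:
    - [[0,0.6,-12,0.1],[0,0.6,-13,0.1],[0,0.6,-13,0.1],[0,0.6,-13,0.1],[0,0.6,-13,0.1],[0,0.6,-13,0.1],[0,0.6,-13,0.1],[0,0.6,-13,0.1],[0,0.6,-12,0.1],[0,0,0,0]]

```text
t: 18.45
tcp_pos: [0.4983, -0.0191, 0.0504]
tool_rot: [-0.124, 0.696, 0.124, 0.696]
force: [-1.7, -0.1, -0.2]
finger_gap: 0.419
```

Run:
```python
from h import *
go([.4905,-.0215,.05],19)
```

```text
t 18.45 tcp [ 0.4983 -0.0191  0.0504] F [-1.7 -0.1 -0.2] gap 0.419 q6 -0.62
axes x,y,z: [[-0.0, 0.001, -1.0], [-0.345, 0.939, 0.001], [0.939, 0.345, 0.0]]
shift mm [ 0.4  0.4 -8.1]
z at 20.2 turn about tool x (down): 0.021
```

Centre on the knob, lift straight up and back away, then check.

arm_command:
  series:
    - [[0,0,-4,0],[0,0,-4,0],[0,0,0,0],[-15,0,0,0],[-25,0,0,0],[-30,0,0,0],[-40,0,0,0],[-40,0,0,0],[0,-40,0,0],[0,-40,0,0]]

```text
t: 19.45
tcp_pos: [0.5209, -0.0971, 0.2026]
tool_rot: [-0.127, 0.694, 0.125, 0.698]
force: [-0.1, 0.2, -0.1]
finger_gap: 0.419
```

Run:
```python
from h import *
t=snapshot("top")[:,:,::-1]; s=snapshot("scene")[:,:,::-1]
def c(im,x,y,w,h,k): return cv2.resize(im[y:y+h,x:x+w],None,fx=k,fy=k,interpolation=cv2.INTER_CUBIC)
cv2.imwrite("pics/f.png",np.vstack([c(s,235,190,160,120,5)]))
go([.46,-.06,.2])
```

```text
t 19.55 tcp [ 0.523  -0.1014  0.2016] F [0.4 0.5 0.7] gap 0.423 q6 -0.75
axes x,y,z: [[0.007, -0.004, -1.0], [-0.344, 0.939, -0.006], [0.939, 0.344, 0.005]]
shift mm [  1.   60.6 -44.9]
```

View pics/f.png

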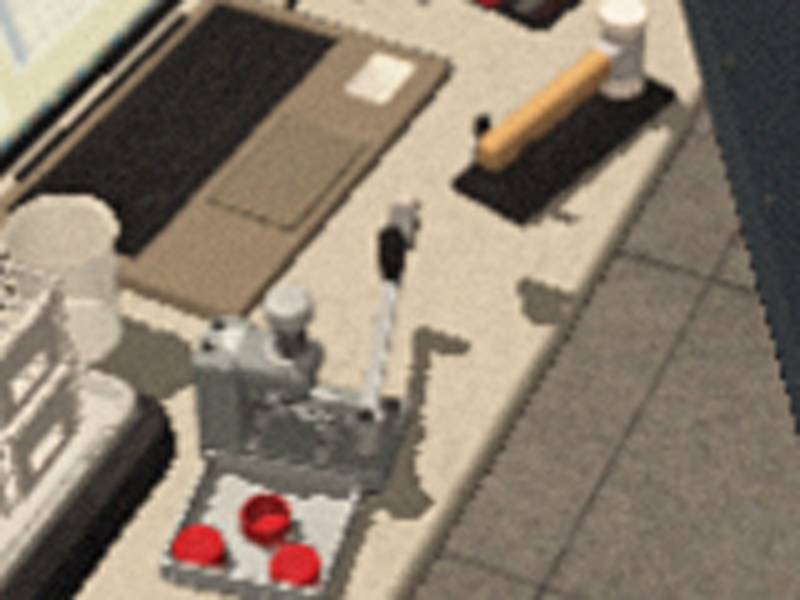

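The cap lies in the tray at (265,520), turned over. The lever is home (393,240), the stamp is up (290,300), and the mallet is on its stand with the head at (622,20). Handing in.

```bash
python3 -c "
from station import ticket; print(ticket.sign_off())"
```

```text
the job is handed in; nothing more can be done
None
```

The cap is marked and in the catch tray, and I handed the job in at about 19.6 s. The hand-in gives no verdict.

**What I did:** I struck the stamp with the mallet at about 0.2 m/s. That blow alone stopped just short of a clear press, so I pressed straight on by another 4 mm, and the die then bore on the cap with roughly 20 N. The stamp sprang back with the cap still in its nest. I put the mallet back on its stand, swung the lever until the force jumped to about 11 N at its stop, and followed it home.

**Last checks:** The final scene picture, judged by eye, shows:
- the cap in the tray, turned upside down
- the stamp up and the lever home
- the mallet on its pad and fork
- the memory stick and the beaker-like vessel where they were, with the gripper clear of everything

**What was off or unconfirmed:**
- The mallet pitched slightly in the grip during the blow. It looks level on the stand, and its head measured within about 3 mm of where it started.
- I did not measure the stamp's speed directly; the 0.2 m/s is the mallet's speed from the arm's motion.
- The vessel I took for the beaker looked narrower than 72 mm, so it may be a look-alike. I did not locate another beaker. The arm stayed well clear of this one.
- The zip case is outside the last picture, so I did not check it at the end. The arm only passed it well above its height, on the way to the mallet.

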